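# Set the bottle clip on the drinks trolley and lock it

### The arm

A 6-joint arm with a two-finger parallel gripper is mounted at the origin on the work surface. World frame = base frame: x ahead of the robot, y to its left, z up, the work surface at z = 0. Lengths are in m, angles in rad, forces in N, time in s.
With the tool pointing down it reaches from about 0.375 to 0.75 m from the base axis. Payload 9 kg.
Tool frame: the origin (TCP) lies midway between the tips of the shut fingers; the grasp point (between the pads) lies 19 mm behind it (bot.hold_point_z is the distance from the TCP to the grasp point, in m); z points along the fingers, x is the direction in which the jaws open and shut, and the axes are right-handed (so a half turn about z gives the same grasp; the last joint's range is limited). The gripper opens to 85 mm and grips with 20 to 120 N. Pads are 22 mm wide; open, the fingers measure 114 mm over their backs; the gripper's body (76 mm by 85 mm) begins 54 mm behind the grasp point. The pads swing forward as they close: fully open they stand 13 mm farther back than shut.
Start: joints at [-1.448, 0.104, 0.097, 1.564, 0, 1.353], TCP at [0.201, -0.566, 0.231] pointing down, gripper open.
Joint ranges: [-2.99, 2.99], [-0.84, 1.86], [-1.1, 1.16], [-1.84, 2.11], [-1.51, 1.56], [-3.14, 3.14]. Speed limits (rad/s): [2.22, 2.22, 2.57, 3.14, 3.14, 3.14].

### API

Orientations are given as a unit quaternion [w, x, y, z].
In Python, from plant import bot gives the robot as it stands.
- The arm moves only by the tool step_arm, never from a script. Its argument "targets" is a list of rows, each an object with "dr": the turn, a rotation vector about the tool's x, y, z in rad, a list of three; "translation": the shift along the tool's x, y, z in m, a list of three; "grip": the opening, from 0 (shut) to 1 (fully open). In form: [{"dr": [ax, ay, az], "translation": [tx, ty, tz], "grip": grip}, ...]. A call has 1 to 20 rows; each row shifts and turns the pose as measured when the row begins, along the tool's axes as they then stand; what a row does not reach is not made up. A row lasts 1/10 s, in which the tool goes at most 50 mm and 8.59 degrees, less where a joint would pass 70% of its speed; a pose out of reach is approached as far as the arm can. A call is refused whole if a number of a shift passes 0.05 or a number of a turn 0.15, either way. A call with a gripper value outside its range is refused whole. The fingers move at their own pace and stop on an object; "grip_force" is the grip in N (left out, the last holds). Time passes only in rows, so rows that do not move let the fingers close. It gives the time, the measured TCP pose, the force and the opening at its end, in the units of the state.
- bot.read_state(): the state, without advancing time (a new reading comes with each control period).
- bot.snapshot(name): name is "scene" or "top" or "wrist"; returns the picture (420x560x3 uint8, blue, green, red); there is no depth.
- bot.calibration(name): a dict with "K" (3x3 intrinsics, pixels), "distortion" ([k1, k2, p1, p2, k3] as OpenCV has them; the pictures are not rectified), "rvec" (rotation vector, rad) and "tvec" (3), from world to camera coordinates, as OpenCV has them; the wrist camera has in their place "mount" (4x4, takes a point from camera to tool coordinates, whose origin is the TCP and whose axes are the tool frame's). Camera axes: x right, y down, z forward; pixel columns grow to the right and rows downward; lengths in m; the calibration is good to about 2 mm. A picture is of the moment at which its call begins: read the wrist's pose just before it. calibration takes no time and is no camera call.
- bot.close_job(): hands the job in, once; it reports no verdict.
The state is a dict: "clock": time; "joints": joint angles; "dq": joint speeds; "effort": joint torques, N m; "position": TCP position; "ee_rot": TCP orientation; "force": force on the tool from outside, world axes, zero at the start; "torque": the same for the moment, N m; "gripper_width": opening from 0.0 (shut) to 1.0 (fully open).
Only numpy, scipy, OpenCV 4.12 (cv2) and the standard library are available. Lean on these libraries where they do the work, as an engineer would, in place of code of your own. Each camera call takes 0.05 s, during which the arm holds its last target. There are 200 camera calls.

### The job

Get the bottle clip on the drinks trolley ready for a bottle. First turn the wing knob on its suction foot clockwise, all the way to its stop, so that the clip is fast on the glass; then draw the sliding leg out against its spring until its saddle's outer edge is level with the full-width line on the rail, and while you hold it there push the cam lever over until it is fully closed. Do not let go of the leg: finish with the leg still gripped in the hand at the line, and leave the glasses and the other things standing where they are.

Things in the scene. Friction and masses are not known exactly. Their poses are not given: they have to be found in the camera images.
- clip: the bottle clip, gold-finish aluminium: a rail 36 mm wide, its top 22 mm above the glass, with a black round suction foot (80 mm across, 18 mm high) and wing knob at one end, then a low fixed jaw 58 mm high, then the sliding leg. Origin on the glass under the rail, 30 mm in front of the fixed jaw's pads; x along the rail from foot to leg, z up. It does not shift on the glass
- knob (a joint): turn of the gold wing knob on top of the black round suction foot at one end of the clip: 0 = fully anticlockwise, grows as it turns clockwise seen from above, hard stop at 1.9 rad; friction about 0.05 N m, it stays where it is left
- knob_grip (a point): on the knob's vertical turning axis, 47 mm above the glass, a good height to grip; turns with the knob. The wing is 42 mm long along this x axis, 12 mm thick along y, and stands 26 to 57 mm above the glass. Under it is a round skirt, 20 mm in radius, up to 26 mm above the glass
- leg (a joint): how far the sliding leg has been drawn out along the rail, m: 0 = against its inner stop, where the spring holds it; end of travel 0.062. The spring pulls it back with about 3 N at 0 and 5 N at the line; whenever it is let go with the lever open it springs back to 0. It cannot move sideways or up
- leg_grip (a point): middle of the leg's upright plate, 84 mm above the glass. x = drawing-out direction (away from knob and fixed jaw), y along the plate's width, z up. Plate 8 mm thick (x), 96 mm wide (y -48 to +48 mm), top edge 102 mm above the glass; from 60 mm up its faces are bare but for the lever and its lug on the outer (+x) face. Below it a saddle 50 mm wide, 31 mm high, runs on the rail
- leg_edge (a point): middle of the outer (+x) edge of the leg's saddle, at the rail's top, 22 mm above the glass; it moves with the leg
- mark (a point): middle of the full-width dark line engraved across the rail's top (the two short ticks either side of it are other bottle sizes), 22 mm above the glass. x = the direction in which the leg is drawn out. The leg is at the mark when leg_edge is level with this point along x
- lever (a joint): steel cam lever on the outer (+x) face of the leg's plate, swinging parallel to the plate: 0 = fully open, leaning 24 deg from upright to the plate's -y end; grows as it is pushed to +y; 0.977 rad = closed, leaning 32 deg to +y on its lug. Pivot 10 mm to the +y side of the plate's middle, 34.5 mm above the glass. Needs up to 0.1 N m, stays where left; once closed it locks the leg
- lever_tip (a point): near the lever's free end, 58 mm from its pivot; the lever is 61 mm long, 9 mm thick in its swinging direction (13 mm at the tip), and lies 2 to 12 mm out from the plate's outer face, so that a finger lying on that face and moved along the plate to +y pushes it over
- coupe_mid (a point): pink glass coupe, 94 mm across and 128 mm high, standing beside the clip near the knob (do not disturb); this point is on its axis half-way up
- jigger_mid (a point): steel hourglass measuring jigger, 48 mm across and 88 mm high, standing beside the clip (do not disturb); point on its axis half-way up
- sugar_pot_mid (a point): white ceramic sugar pot with twist cap, 88 mm across and 88 mm high, standing beside the clip (do not disturb); point on its axis half-way up
- stirrer_cup_mid (a point): clear acrylic cup 68 mm across with stirrers standing 180 mm high in it, near the trolley's edge (do not disturb); point on its axis 50 mm up
- bitters_mid (a point): small amber bottle, 46 mm across and 135 mm high, near the trolley's edge (do not disturb); point on its axis half-way up
- tumbler_mid (a point): clear glass tumbler, 80 mm across and 90 mm high, near the trolley's edge (do not disturb); point on its axis half-way up

How it is judged:
On the way, in this order (a step that is already met when the one before it is completed fails the run):
1. the wing knob is turned clockwise to its stop (value of joint knob above 1.8 rad), for 0.1 s.
2. the leg is held by the hand with its edge at the line, lever still open (x of leg_edge in the frame of mark between -0.004 and 0.004 m and value of joint lever below 0.4 rad and contact force between the fingers and leg above 1 N), for 0.1 s.
3. the lever is closed with the leg at the line (x of leg_edge in the frame of mark between -0.004 and 0.004 m and value of joint lever above 0.87 rad), for 0.1 s.
At the end, for the whole second after the job is handed in: the knob is within 0.1 rad of its clockwise stop, the saddle's edge is within 4 mm of the line, the lever is within 0.1 rad of fully closed, and the hand still grips the leg's plate (fingers press on it with more than 3 N) throughout the last second (all of step 3 and value of joint knob above 1.8 rad and contact force between the fingers and leg_c1 above 3 N and distance between the grasp point and leg_grip below 0.07 m); the arm keeps its last pose, push and grip.
It fails at once if the lever is moved past half-way while the leg is more than 6 mm from the line (value of joint lever above 0.5 rad and (x of leg_edge in the frame of mark below -0.006 m or x of leg_edge in the frame of mark above 0.006 m)).
It fails at once if the hand leaves the leg once the lever is past half-way (value of joint lever above 0.5 rad and distance between the grasp point and leg_grip above 0.09 m).
It fails at once if a bystander is shifted more than 20 mm or knocked over (distance of any of coupe_mid, jigger_mid, sugar_pot_mid, stirrer_cup_mid, bitters_mid, tumbler_mid from where it was at the start of the episode above 0.02 m).
It also fails if it takes over 59 s, if anything falls off the work surface, if the arm or the gripper's body presses on something with over 40 N, if the wrist force passes 120 N, or if a joint passes its speed limit or range.

## Working session

There is one attempt and no reset: what is moved stays moved. The work goes in short steps, Python scripts to look and compute and a tool call to move; the robot and the scene stay as the last step left them, time stands still between calls to the robot, and variables do not carry over. Pictures are saved under pics/ and viewed, about 8 in all and at most 12, crops included, and the job is handed in when it is done.

Besides the shell and the picture viewer there is one more tool, called after "Call:" as a command line: name --argument value ..., lists and objects as JSON in quotes. step_arm: Moves the arm, as the interface text tells. Its arguments: {"type":"object","properties":{"targets":{"type":"array"},"grip_force":{"type":"number"}},"required":["targets"]}

```bash
mkdir -p pics; ls
python3 - <<'E'
from plant import bot
import cv2, numpy as np
s=bot.read_state(); print(s)
for n in("scene","top","wrist"):
    im=bot.snapshot(n); cv2.imwrite(f"pics/{n}0.png",im); c=bot.calibration(n); print(n,c)
E
```

```text
pics
{'clock': 0.0, 'joints': array([-1.44768503e+00,  1.04704644e-01,  9.64605299e-02,  1.56389946e+00,
        1.11693438e-05,  1.35308433e+00]), 'dq': array([ 0.00131675,  0.00168703,  0.00083234, -0.00088773,  0.00061406,
        0.00156182]), 'effort': array([ 1.55228634e-03, -5.56928551e+01,  5.03650904e+01,  1.65826088e-02,
       -3.60551549e-04,  2.73411007e-05]), 'position': array([ 0.20052117, -0.56514496,  0.23051439]), 'ee_rot': array([-5.02071757e-04,  8.16781039e-01, -5.76947381e-01, -4.49138821e-04]), 'force': array([-0.00196419, -0.42515441, -0.61078642]), 'torque': array([ 0.00217641, -0.01581685, -0.03685593]), 'gripper_width': 0.9967808593736014}
scene {'K': array([[396.71097773,   0.        , 282.19320263],
       [  0.        , 396.71097773, 208.869424  ],
       [  0.        ,   0.        ,   1.        ]]), 'distortion': array([-0.05099674,  0.        ,  0.        ,  0.        ,  0.        ]), 'rvec': array([ 1.66279867,  2.16312941, -0.64131557]), 'tvec': array([ 0.14303004, -0.42472332,  1.30763308])}
top {'K': array([[473.57502874,   0.        , 281.29253939
[... 209 characters left out ...]
[ 2.16782672, -2.1953247 ,  0.0980566 ]), 'tvec': array([0.00491252, 0.59239912, 1.18158675])}
wrist {'K': array([[300.24278102,   0.        , 281.06366026],
       [  0.        , 300.24278102, 213.16100126],
       [  0.        ,   0.        ,   1.        ]]), 'distortion': array([-0.02870768,  0.        ,  0.        ,  0.        ,  0.        ]), 'mount': array([[ 9.99999915e-01, -1.94278296e-04, -3.63934528e-04,
         2.64112535e-04],
       [ 2.85187518e-04,  9.62984911e-01,  2.69555150e-01,
        -6.81492458e-02],
       [ 2.98094744e-04, -2.69555231e-01,  9.62984885e-01,
        -1.43342200e-01],
       [ 0.00000000e+00,  0.00000000e+00,  0.00000000e+00,
         1.00000000e+00]])}
```

View pics/top0.png

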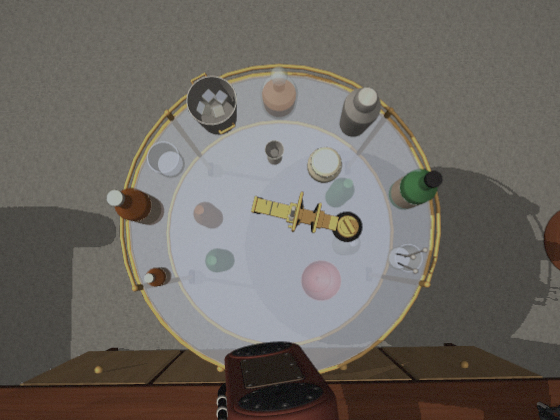

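View pics/scene0.png

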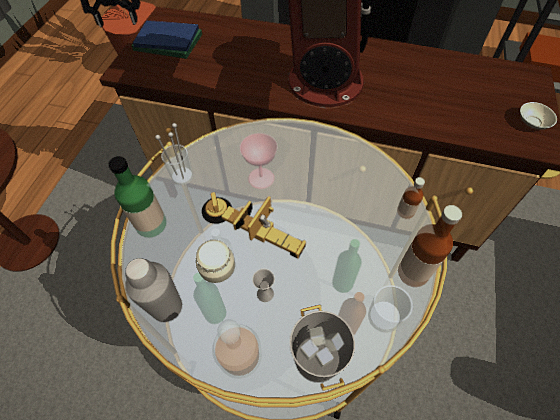

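The top picture shows the clip with its foot at about (347,226), jaw and leg at about 318 and 297, and the rail end at (253,205). The coupe is at (321,280), the sugar pot at (324,163) and the jigger at (275,152). Next I'll crop closer.

```bash
cat > h.py <<'E'
from plant import bot
import cv2, numpy as np
from scipy.spatial.transform import Rotation as R
def cam(n,s=None):
    c=bot.calibration(n)
    if 'rvec' in c:
        Rm=cv2.Rodrigues(c['rvec'])[0]; t=np.array(c['tvec'])
    else:
        q=np.array(s['ee_rot']);T=np.eye(4);T[:3,:3]=R.from_quat(q[[1,2,3,0]]).as_matrix();T[:3,3]=s['position']
        T=np.linalg.inv(T@c['mount']);Rm=T[:3,:3];t=T[:3,3]
    return c['K'],c['distortion'],Rm,t
def px2w(n,uv,z,s=None):
    K,d,Rm,t=cam(n,s)
    p=cv2.undistortPoints(np.array([[uv]],float),K,d)[0,0]
    r=Rm.T@np.array([p[0],p[1],1]);o=-Rm.T@t
    return o+r*(z-o[2])/r[2]
def w2px(n,P,s=None):
    K,d,Rm,t=cam(n,s)
    return cv2.projectPoints(np.array(P,float).reshape(-1,3),cv2.Rodrigues(Rm)[0],t,K,d)[0][:,0]
E
python3 - <<'E'
from h import *
im=cv2.imread('pics/top0.png')[185:260,240:375]
im=cv2.resize(im,None,fx=5.9,fy=5.9,interpolation=cv2.INTER_CUBIC)
cv2.imwrite('pics/topc.png',im)
for n,uv,z in [('knob',(347,226),.05),('rail end',(253,205),.022),('coupe',(321,280),.128),('sugar',(324,163),.088),('jig',(275,152),.08)]:
    print(n,px2w('top',uv,z).round(3))
E
```

```text
knob [ 0.57  -0.166  0.05 ]
rail end [0.629 0.069 0.022]
coupe [ 0.441 -0.092  0.128]
sugar [ 0.723 -0.108  0.088]
jig [0.753 0.011 0.08 ]
```

View pics/topc.png

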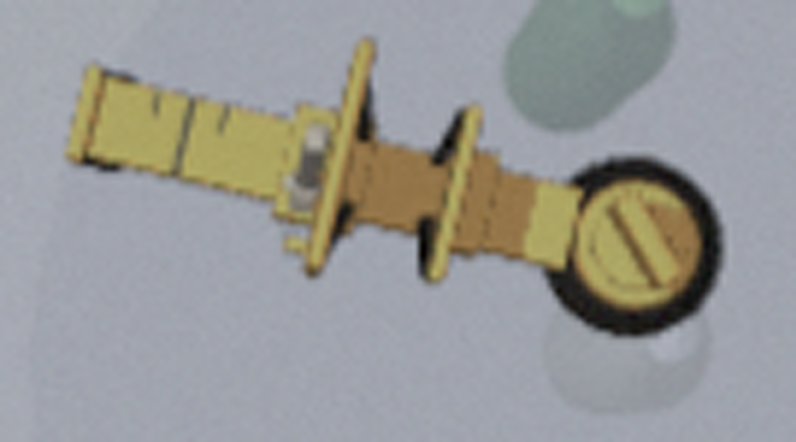

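View pics/wrist0.png

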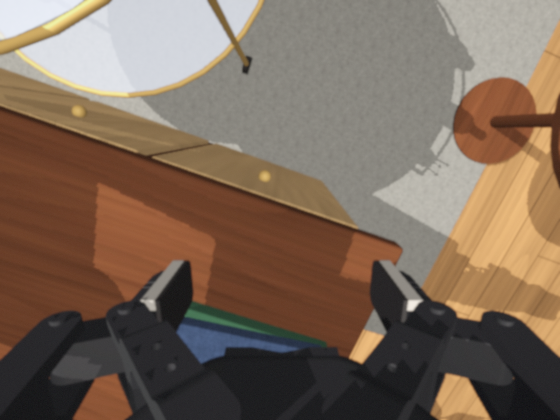

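Run:
```python
from h import *
f=lambda u,v:((u+.5)/5.9-.5+240,(v+.5)/5.9-.5+185)
P=lambda uv,z:px2w('top',f(*uv),z)
foot=P((633,246),.018);sk=P((637,243),.026)
print('foot',foot,'skirt',sk)
w=[P((640,197),.057),P((668,283),.057),P((613,207),.057),P((660,285),.057)];print('wing',w)
re=P((80,115),.022);m=P((185,137),.022);se=P((284,157),.026)
x=(m-foot);x[2]=0;x/=np.linalg.norm(x);y=np.array([-x[1],x[0],0]);print('x',x,'yaw',np.arctan2(x[1],x[0]))
x2=re-foot;print(np.arctan2(x2[1],x2[0]))
a,b=P((368,42),.102),P((313,270),.102);print('plate',a,b,np.linalg.norm(a-b)); c=(a+b)/2
for n,p in dict(knob=sk,jaw=P((457,195),.058),plate=c,saddle=se,mark=m,end=re).items(): print(n,((p-m)@x).round(4),((p-m)@y).round(4))
d=a-b;print('plate yaw',np.arctan2(d[1],d[0]))
for n in('top',):
  print(bot.read_state()['clock'])
```

```text
foot [ 0.57184171 -0.17030688  0.018     ] skirt [ 0.57258591 -0.1709021   0.026     ]
wing [array([ 0.58987428, -0.16808691,  0.057     ]), array([ 0.55351225, -0.1789635 ,  0.057     ]), array([ 0.5857947 , -0.15661305,  0.057     ]), array([ 0.5527148 , -0.17558013,  0.057     ])]
x [0.24747733 0.96889368 0.        ] yaw 1.3207206032668921
1.3264230673389468
plate [ 0.65062705 -0.052385    0.102     ] [ 0.55818767 -0.02866907  0.102     ] 0.09543314484303682
knob -0.2005 -0.0009
jaw -0.1183 0.0005
plate -0.0663 0.0006
saddle -0.0438 -0.0012
mark 0.0 0.0
end 0.0465 0.0014
plate yaw -0.2511399166888221
0.15
```

Call:
step_arm --targets '[{"dr":[0,0,-0.149],"translation":[0,0,-0.002],"grip":1},{"dr":[0,0,-0.149],"translation":[0,0,-0.002],"grip":1},{"dr":[0,0,-0.149],"translation":[0,0,-0.002],"grip":1},{"dr":[0,0,-0.149],"translation":[0,0,-0.002],"grip":1},{"dr":[0,0,-0.149],"translation":[0,0,-0.002],"grip":1},{"dr":[0,0,-0.149],"translation":[0,0,-0.002],"grip":1},{"dr":[0,0,-0.149],"translation":[0,0,-0.002],"grip":1},{"dr":[0,0,-0.149],"translation":[0,0,-0.002],"grip":1},{"dr":[0,0,-0.149],"translation":[0,0,-0.002],"grip":1},{"dr":[0,0,-0.149],"translation":[0,0,-0.002],"grip":1},{"dr":[0,0,-0.149],"translation":[0,0,-0.002],"grip":1},{"dr":[0,0,-0.149],"translation":[0,0,-0.002],"grip":1},{"dr":[0,0,-0.149],"translation":[0,0,-0.002],"grip":1},{"dr":[0,0,-0.149],"translation":[0,0,-0.002],"grip":1},{"dr":[0,0,-0.149],"translation":[0,0,-0.002],"grip":1},{"dr":[0,0,-0.149],"translation":[0,0,-0.002],"grip":1},{"dr":[0,0,-0.149],"translation":[0,0,-0.002],"grip":1},{"dr":[0,0,-0.149],"translation":[0,0,-0.002],"grip":1},{"dr":[0,0,-0.149],"translation":[0,0,-0.002],"grip":1},{"dr":[0,0,-0.149],"translation":[0,0,-0.002],"grip":1}]'

```text
clock: 2.15
position: [0.2002, -0.5622, 0.2645]
ee_rot: [-0.005, 0.631, 0.775, 0.005]
force: [0.2, 0.2, 1.1]
gripper_width: 0.999
```

```bash
cat > go.py <<'E'
# print shift in tool axes and turn to reach x y z yaw (tool down)
import sys
from h import *
s=bot.read_state();q=np.array(s['ee_rot']);Rm=R.from_quat(q[[1,2,3,0]])
x,y,z,yaw=map(float,sys.argv[1:5])
c,n=np.cos(yaw),np.sin(yaw)
Rt=R.from_matrix(np.array([[c,n,0],[n,-c,0],[0,0,-1]]))
print('t',s['clock'].__round__(2),'pos',s['position'].round(4),'yaw',np.arctan2(*Rm.as_matrix()[[1,0],0]).round(4),'F',s['force'].round(1),'w',round(s['gripper_width'],3),'j6',s['joints'][5].round(2))
print('shift',Rm.inv().apply(np.array([x,y,z])-s['position']).round(4),'turn',(Rm.inv()*Rt).as_rotvec().round(3))
E
python3 go.py .572 -.1705 .20 2.0
```

```text
t 2.15 pos [ 0.2002 -0.5622  0.2645] yaw 1.7749 F [0.2 0.2 1.1] w 0.999 j6 -1.65
shift [0.3072 0.4434 0.0694] turn [ 0.003 -0.014 -0.225]
```

Call:
step_arm --targets '[{"dr":[0,0,0],"translation":[0.022,0.032,0],"grip":1},{"dr":[0,0,0],"translation":[0.022,0.032,0],"grip":1},{"dr":[0,0,0],"translation":[0.022,0.032,0],"grip":1},{"dr":[0,0,0],"translation":[0.022,0.032,0],"grip":1},{"dr":[0,0,0],"translation":[0.022,0.032,0],"grip":1},{"dr":[0,0,0],"translation":[0.022,0.032,0],"grip":1},{"dr":[0,0,0],"translation":[0.022,0.032,0],"grip":1},{"dr":[0,0,0],"translation":[0.022,0.032,0],"grip":1},{"dr":[0,0,0],"translation":[0.022,0.032,0],"grip":1},{"dr":[0,0,0],"translation":[0.022,0.032,0],"grip":1},{"dr":[0,0,0],"translation":[0.022,0.032,0],"grip":1},{"dr":[0,0,0],"translation":[0.022,0.032,0],"grip":1},{"dr":[0,0,0],"translation":[0.022,0.032,0],"grip":1},{"dr":[0,0,0],"translation":[0.022,0.032,0],"grip":1}]'

```text
clock: 3.55
position: [0.5843, -0.1545, 0.2656]
ee_rot: [-0.007, 0.632, 0.775, 0.006]
force: [0.9, -1.0, 1.1]
gripper_width: 1.0
```

```bash
python3 go.py .572 -.1705 .20 2.0
```

```text
t 3.55 pos [ 0.5843 -0.1545  0.2656] yaw 1.7739 F [ 0.9 -1.   1.1] w 1.0 j6 -0.69
shift [-0.0145 -0.0152  0.0654] turn [ 0.001 -0.019 -0.226]
```

Call:
step_arm --targets '[{"dr":[0,-0.006,-0.075],"translation":[-0.005,-0.005,0.022],"grip":1},{"dr":[0,-0.006,-0.075],"translation":[-0.005,-0.005,0.022],"grip":1},{"dr":[0,-0.006,-0.075],"translation":[-0.005,-0.005,0.022],"grip":1},{"dr":[0,0,0],"translation":[0,0,0],"grip":1}]'

```text
clock: 3.95
position: [0.5771, -0.1669, 0.196]
ee_rot: [-0.0, 0.534, 0.845, 0.001]
force: [-0.6, 0.0, -0.3]
gripper_width: 1.001
```

```bash
python3 go.py .572 -.1705 .20 2.0
python3 - <<'E'
from h import *
import pickle
s=bot.read_state();im=bot.snapshot('wrist');cv2.imwrite('pics/w1.png',im);pickle.dump(s,open('w1.pkl','wb'))
print(s['joints'].round(2));print(w2px('wrist',[[.572,-.1705,.057]],s))
E
```

```text
t 3.95 pos [ 0.5771 -0.1669  0.196 ] yaw 2.0149 F [-0.6  0.  -0.3] w 1.001 j6 -0.94
shift [-0.0011 -0.0061 -0.004 ] turn [ 0.002 -0.001  0.015]
[-0.5   0.1   0.03  1.5   0.   -0.94]
[[279.88319276 196.17151989]]
```

View pics/w1.png

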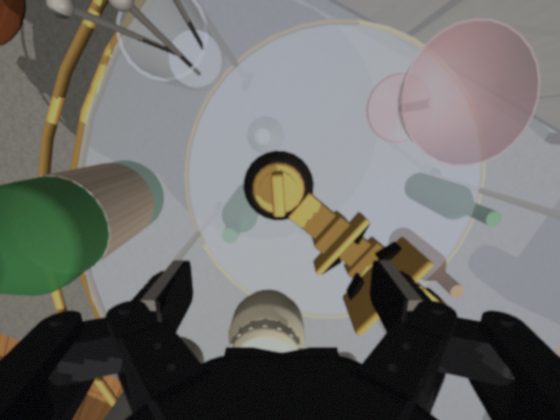

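The wing knob is at about (280,193), with its wing nearly vertical in the wrist image, so the yaw is nearly right. The sugar pot and coupe are clear of it. I'll take one enlarged crop to refine this.

Run:
```python
from h import *
im=cv2.imread('pics/w1.png')[145:295,235:435]
cv2.imwrite('pics/w1c.png',cv2.resize(im,None,fx=4,fy=4,interpolation=cv2.INTER_CUBIC))
```

```text
(no output)
```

View pics/w1c.png

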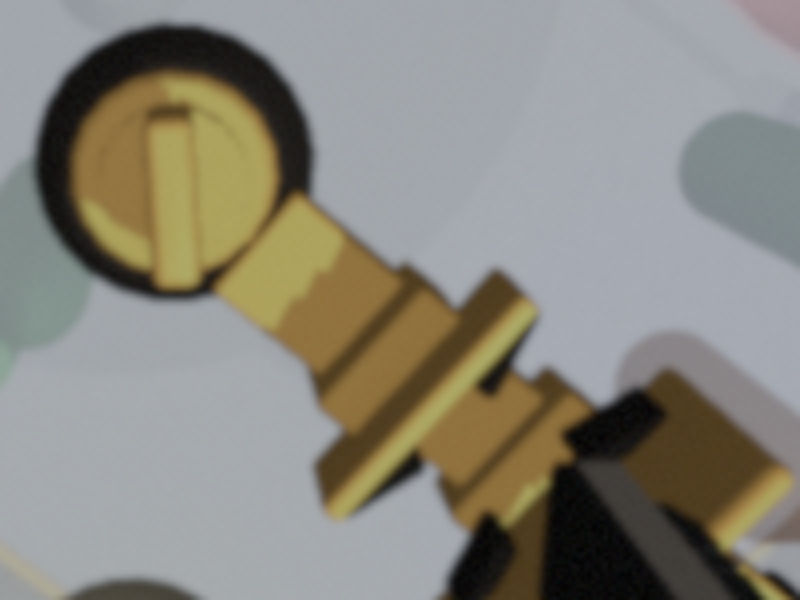

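```bash
python3 - <<'E'
from h import *
import pickle
s=pickle.load(open('w1.pkl','rb'))
f=lambda u,v:((u+.5)/4-.5+235,(v+.5)/4-.5+145)
a=px2w('wrist',f(170,119),.057,s);b=px2w('wrist',f(178,288),.057,s);c=(a+b)/2;d=b-a
print(a,b,c,np.linalg.norm(d),'jaw yaw',np.arctan2(d[1],d[0])+np.pi/2)
print('skirt',px2w('wrist',f(175,180),.026,s))
E
python3 go.py .572 -.1705 .028 2.0
```

```text
[ 0.55413084 -0.18184926  0.057     ] [ 0.59082629 -0.16239618  0.057     ] [ 0.57247857 -0.17212272  0.057     ] 0.041532863310044806 jaw yaw 2.0582503619370636
skirt [ 0.57247389 -0.17211284  0.026     ]
t 4.0 pos [ 0.5777 -0.1669  0.198 ] yaw 2.0124 F [-0.3  0.4  0.7] w 1.005 j6 -0.94
shift [-0.0008 -0.0073  0.1699] turn [ 0.003 -0.     0.012]
```

Call:
step_arm --targets '[{"dr":[0,0,-0.045],"translation":[-0.001,-0.008,0.015],"grip":0.7},{"dr":[0,0,0],"translation":[0,0,0.03],"grip":0.6},{"dr":[0,0,0],"translation":[0,0,0.03],"grip":0.6},{"dr":[0,0,0],"translation":[0,0,0.02],"grip":0.6},{"dr":[0,0,0],"translation":[0,0,0],"grip":0.6}]'

```text
clock: 4.5
position: [0.5749, -0.1727, 0.1089]
ee_rot: [0.006, 0.521, 0.854, 0.002]
force: [-0.7, 0.4, 0.7]
gripper_width: 0.597
```

```bash
python3 go.py .5725 -.1718 .031 2.055
```

```text
t 4.5 pos [ 0.5749 -0.1727  0.1089] yaw 2.0461 F [-0.7  0.4  0.7] w 0.597 j6 -0.99
shift [ 0.0025 -0.0025  0.0778] turn [ 0.009  0.007 -0.009]
```

Call:
step_arm --targets '[{"dr":[0.009,0.007,-0.009],"translation":[0.001,-0.002,0.026],"grip":0.6},{"dr":[0,0,0],"translation":[0,0,0.025],"grip":0.6},{"dr":[0,0,0],"translation":[0,0,0.025],"grip":0.6},{"dr":[0,0,0],"translation":[0,0,0],"grip":0.6}]'

```text
clock: 4.9
position: [0.578, -0.1752, 0.0407]
ee_rot: [0.005, 0.52, 0.854, 0.0]
force: [-0.6, 1.4, 0.0]
gripper_width: 0.601
```

```bash
python3 go.py .5725 -.1718 .031 2.055
```

```text
t 4.9 pos [ 0.578  -0.1752  0.0407] yaw 2.0487 F [-0.6  1.4  0. ] w 0.601 j6 -0.99
shift [ 0.0056 -0.0034  0.0096] turn [ 0.006  0.008 -0.006]
```

Call:
step_arm --targets '[{"dr":[0.006,0.008,-0.006],"translation":[0.006,-0.003,0.009],"grip":0.6},{"dr":[0,0,0],"translation":[0,0,0],"grip":0.6}]'

```text
clock: 5.1
position: [0.5743, -0.172, 0.0354]
ee_rot: [0.002, 0.517, 0.856, 0.0]
force: [-0.1, -0.0, -0.9]
gripper_width: 0.6
```

```bash
python3 go.py .5725 -.1718 .031 2.055
```

```text
t 5.1 pos [ 0.5743 -0.172   0.0354] yaw 2.0537 F [-0.1 -0.  -0.9] w 0.6 j6 -0.99
shift [ 0.001  -0.0015  0.0044] turn [ 0.002  0.003 -0.001]
```

Good. Now I'll close the fingers on the wing.

Call:
step_arm --targets '[{"dr":[0,0.003,0],"translation":[0.001,-0.001,0.003],"grip":0.3},{"dr":[0,0,0],"translation":[0,0,0],"grip":0},{"dr":[0,0,0],"translation":[0,0,0],"grip":0},{"dr":[0,0,0],"translation":[0,0,0],"grip":0},{"dr":[0,0,0],"translation":[0,0,0],"grip":0}]' --grip_force 30

```text
clock: 5.6
position: [0.5745, -0.1716, 0.0363]
ee_rot: [0.002, 0.518, 0.856, 0.002]
force: [-0.3, -0.6, -2.9]
gripper_width: 0.138
```

```bash
python3 go.py .5725 -.1718 .031 2.055
```

```text
t 5.6 pos [ 0.5745 -0.1716  0.0363] yaw 2.0536 F [-0.3 -0.6 -2.9] w 0.138 j6 -0.99
shift [ 0.0007 -0.0019  0.0052] turn [ 0.005  0.002 -0.001]
```

Call:
step_arm --targets '[{"dr":[0,0,0.12],"translation":[0,0,0],"grip":0},{"dr":[0,0,0.12],"translation":[0,0,0],"grip":0},{"dr":[0,0,0.12],"translation":[0,0,0],"grip":0},{"dr":[0,0,0.12],"translation":[0,0,0],"grip":0},{"dr":[0,0,0.12],"translation":[0,0,0],"grip":0},{"dr":[0,0,0.12],"translation":[0,0,0],"grip":0},{"dr":[0,0,0.12],"translation":[0,0,0],"grip":0},{"dr":[0,0,0.12],"translation":[0,0,0],"grip":0},{"dr":[0,0,0.12],"translation":[0,0,0],"grip":0},{"dr":[0,0,0.12],"translation":[0,0,0],"grip":0}]'

```text
clock: 6.6
position: [0.5751, -0.1737, 0.0366]
ee_rot: [0.003, 0.919, 0.394, 0.002]
force: [3.3, -0.7, -1.0]
gripper_width: 0.136
```

```bash
python3 go.py .5725 -.1718 .031 0.155; python3 -c "
from plant import bot;print(bot.read_state()['torque'])"
```

```text
t 6.6 pos [ 0.5751 -0.1737  0.0366] yaw 0.8096 F [ 3.3 -0.7 -1. ] w 0.136 j6 0.25
shift [-0.0004 -0.0032  0.0056] turn [ 0.006 -0.003  0.655]
[-0.42821922 -0.65858084  2.46729739]
```

Call:
step_arm --targets '[{"dr":[0,0,0],"translation":[0,-0.001,0],"grip":0},{"dr":[0,0,0],"translation":[0,-0.001,0],"grip":0}]'

```text
clock: 6.8
position: [0.5751, -0.1737, 0.0367]
ee_rot: [0.005, 0.918, 0.396, 0.002]
force: [4.4, -5.5, -6.3]
gripper_width: 0.135
```

```bash
python3 go.py .5725 -.1718 .031 0.155; python3 -c "
from plant import bot;print(bot.read_state()['torque'])"
```

```text
t 6.8 pos [ 0.5751 -0.1737  0.0367] yaw 0.815 F [ 4.4 -5.5 -6.3] w 0.135 j6 0.25
shift [-0.0004 -0.0032  0.0057] turn [ 0.01  -0.004  0.66 ]
[-1.10913494 -1.02921347  2.23042007]
```

Call:
step_arm --targets '[{"dr":[0,0,0.1],"translation":[0,0,0],"grip":0},{"dr":[0,0,0.1],"translation":[0,0,0],"grip":0}]'

```text
clock: 7.0
position: [0.5752, -0.1738, 0.037]
ee_rot: [0.005, 0.951, 0.309, 0.002]
force: [-1.3, -2.8, -0.6]
gripper_width: 0.136
```

```bash
python3 go.py .5725 -.1718 .031 0.155; python3 -c "
from h import *
s=bot.read_state();print(s['torque'],s['effort'].round(1));cv2.imwrite('pics/w2.png',bot.snapshot('wrist'))"
```

```text
t 7.0 pos [ 0.5752 -0.1738  0.037 ] yaw 0.6276 F [-1.3 -2.8 -0.6] w 0.136 j6 0.43
shift [-0.001  -0.0033  0.0059] turn [ 0.011 -0.004  0.473]
[-0.69006804  0.46480704  6.50970839] [ -4.4 -56.7  49.1  -0.2   1.    4.9]
```

View pics/w2.png

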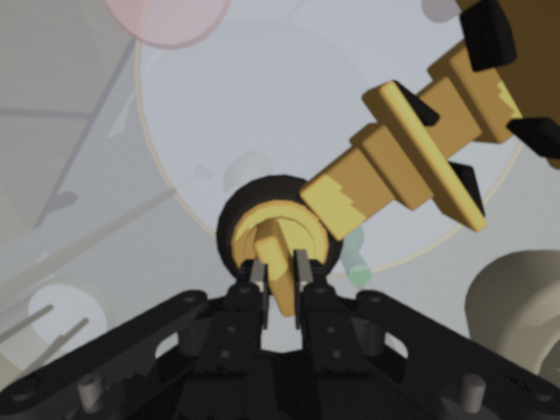

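The wing, from about (262,225) to (285,312), lags the fingers by roughly 15°, and the torque is rising. The knob seems to be at its stop, so I'll measure the wing's angle to check.

Run:
```python
from h import *
s=bot.read_state()
a=px2w('wrist',(265,225),.057,s);b=px2w('wrist',(286,312),.057,s);d=b-a
print(a,b,np.linalg.norm(d),np.arctan2(d[1],d[0]),'as jaw yaw',np.arctan2(d[1],d[0])+np.pi/2)
im=bot.snapshot('wrist')[170:330,190:370]
cv2.imwrite('pics/w2c.png',cv2.resize(im,None,fx=3.7,fy=3.7,interpolation=cv2.INTER_CUBIC))
```

```text
[ 0.55276656 -0.15470364  0.057     ] [ 0.58548186 -0.18446093  0.057     ] 0.04422427805215438 -0.7380844151797976 as jaw yaw 0.8327119116150989
```

View pics/w2c.png

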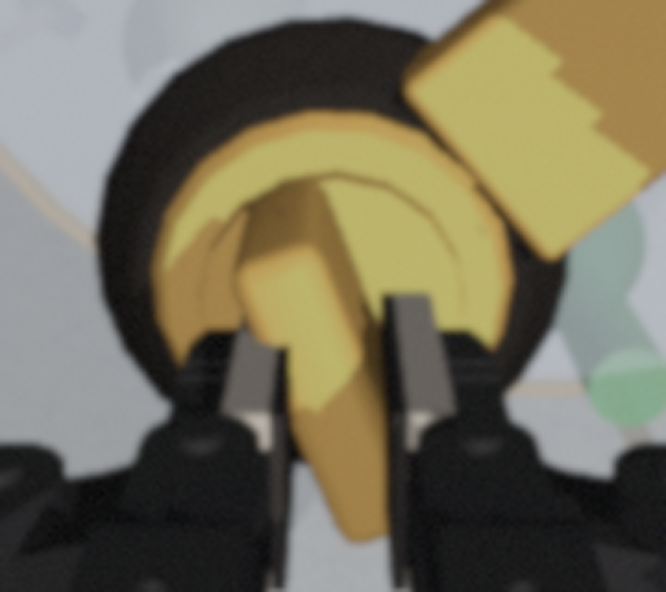

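Call:
step_arm --targets '[{"dr":[0,0,-0.1],"translation":[0,0,0],"grip":0},{"dr":[0,0,-0.06],"translation":[0,0,0],"grip":0}]'

```text
clock: 7.3
position: [0.5752, -0.1738, 0.0367]
ee_rot: [0.006, 0.92, 0.393, 0.002]
force: [1.4, -2.8, -2.1]
gripper_width: 0.129
```

```bash
python3 go.py .5725 -.1718 .031 0.155; python3 -c "
from h import *
s=bot.read_state();print(s['torque'],s['effort'].round(1))"
```

```text
t 7.3 pos [ 0.5752 -0.1738  0.0367] yaw 0.8076 F [ 1.4 -2.8 -2.1] w 0.129 j6 0.25
shift [-0.0004 -0.0034  0.0056] turn [ 0.013 -0.002  0.653]
[-0.42337521 -0.01384892  2.27332112] [ -1.1 -57.7  49.4   0.5   0.4   3. ]
```

Call:
step_arm --targets '[{"dr":[0,0,-0.03],"translation":[0,0,0],"grip":0.2},{"dr":[0,0,0],"translation":[0,0,0],"grip":0.6},{"dr":[0,0,0],"translation":[0,0,0],"grip":0.6},{"dr":[0,0,0],"translation":[0,0,-0.03],"grip":0.6},{"dr":[0,0,0],"translation":[0,0,-0.04],"grip":0.6},{"dr":[0,0,0],"translation":[0,0,-0.04],"grip":0.6},{"dr":[0,0,0],"translation":[0,0,-0.03],"grip":0.6},{"dr":[0,0,0],"translation":[0,0,0],"grip":0.6}]'

```text
clock: 8.1
position: [0.5726, -0.1723, 0.1811]
ee_rot: [0.004, 0.913, 0.408, 0.001]
force: [-0.4, 0.4, -0.5]
gripper_width: 0.596
```

```bash
python3 go.py .5725 -.1718 .18 1.32; python3 -c "
from h import *
import pickle
s=bot.read_state();print(s['torque']);im=bot.snapshot('wrist');pickle.dump(s,open('w3.pkl','wb'));cv2.imwrite('pics/w3.png',im)
u,v=w2px('wrist',[[.5725,-.172,.05]],s)[0].astype(int);print(u,v)
cv2.imwrite('pics/w3c.png',cv2.resize(im[max(v-60,0):v+90,max(u-60,0):u+140],None,fx=4,fy=4,interpolation=cv2.INTER_CUBIC))"
```

```text
t 8.1 pos [ 0.5726 -0.1723  0.1811] yaw 0.8399 F [-0.4  0.4 -0.5] w 0.596 j6 0.22
shift [ 0.0003 -0.0004  0.0011] turn [ 0.009  0.003 -0.48 ]
[ 0.03122936 -0.03874152 -0.04290058]
281 202
```

View pics/w3c.png

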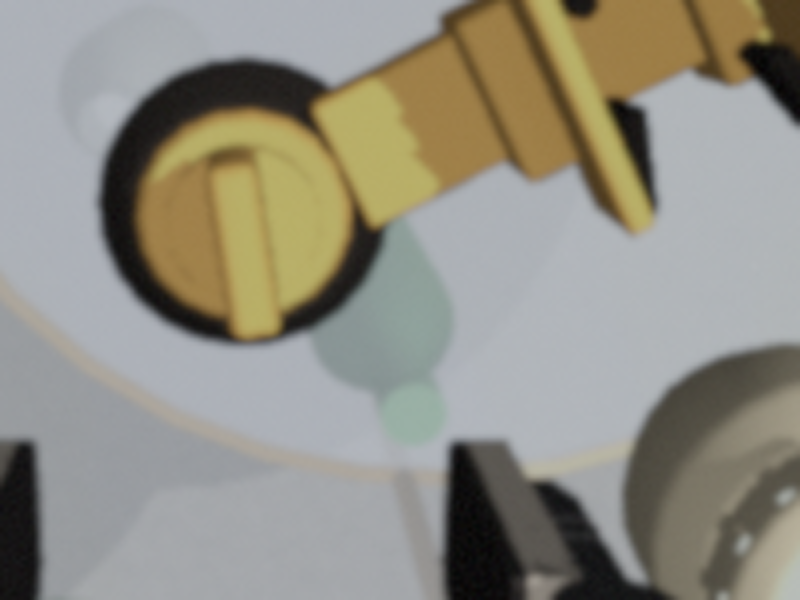

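The wing is at jaw yaw 0.987. That puts it 1.90 rad clockwise of the rail direction, and the torque rose sharply there, so the knob is at its stop. Next I'll move over the leg.

Call:
step_arm --targets '[{"dr":[0,0,-0.12],"translation":[0,0,-0.008],"grip":0.6},{"dr":[0,0,-0.12],"translation":[0,0,-0.008],"grip":0.6},{"dr":[0,0,-0.12],"translation":[0,0,-0.008],"grip":0.6},{"dr":[0.005,0,-0.12],"translation":[0,0,-0.008],"grip":0.6},{"dr":[0,0,0],"translation":[0.027,0,0],"grip":0.6},{"dr":[0,0,0],"translation":[0.027,0,0],"grip":0.6},{"dr":[0,0,0],"translation":[0.027,0,0],"grip":0.6},{"dr":[0,0,0],"translation":[0.027,0,0],"grip":0.6},{"dr":[0,0,0],"translation":[0.027,0,0],"grip":0.6},{"dr":[0,0,0],"translation":[0,0,0],"grip":0.6},{"dr":[0,0,0],"translation":[0,0,0],"grip":0.6}]'

```text
clock: 9.25
position: [0.5997, -0.0356, 0.1975]
ee_rot: [-0.006, 0.786, 0.618, -0.005]
force: [-0.0, 0.1, 0.4]
gripper_width: 0.6
```

```bash
python3 go.py .6393 -.0494 .12 1.32; python3 -c "
from h import *
import pickle
s=bot.read_state();im=bot.snapshot('wrist');pickle.dump(s,open('w4.pkl','wb'));cv2.imwrite('pics/w4.png',im)
cv2.imwrite('pics/w4c.png',cv2.resize(im[110:310,190:450],None,fx=3,fy=3,interpolation=cv2.INTER_CUBIC))"
```

```text
t 9.25 pos [ 0.5997 -0.0356  0.1975] yaw 1.3334 F [-0.   0.1  0.4] w 0.6 j6 -0.04
shift [-0.0041  0.043   0.0768] turn [-0.016  0.001  0.013]
```

View pics/w4c.png

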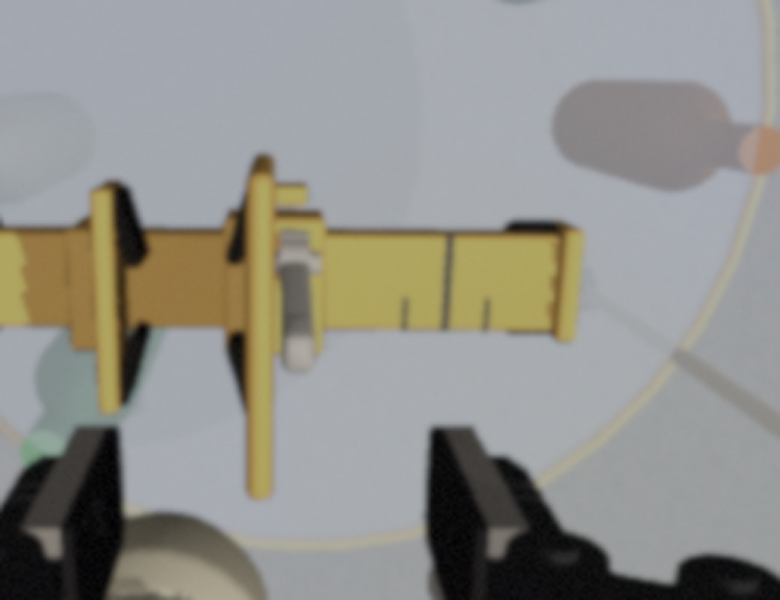

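The plate's top edge lies at crop x 249–272, y 178–495. The lever leans to −y at (298,300), the saddle's outer edge is at x≈323, and the full-width line is at x≈448, between ticks at 405 and 487.

Run:
```python
from h import *
import pickle
s=pickle.load(open('w4.pkl','rb'))
f=lambda u,v:((u+.5)/3-.5+190,(v+.5)/3-.5+110)
P=lambda uv,z:px2w('wrist',f(*uv),z,s)
m=(P((450,234),.022)+P((446,328),.022))/2
yaw=1.32;x=np.array([np.cos(yaw),np.sin(yaw),0]);y=np.array([-x[1],x[0],0])
q=lambda p:(((p-m)@x).round(4),((p-m)@y).round(4))
print('mark',m, 'ends',q(P((450,234),.022)),q(P((446,328),.022)))
for z in(.022,.031,.053): print('edge',z,q(P((323,270),z)))
a,b=P((263,178),.102),P((260,495),.102);c=(a+b)/2
print('plate',c,np.linalg.norm(a-b),q(a),q(b),q(c)); d=a-b;print('yaw',np.arctan2(d[1],d[0])-np.pi/2)
for u in(249,272):print(q(P((u,335),.102)))
print('lever tip',q(P((300,365),.09)),q(P((294,237),.05)))
a,b=P((576,227),.03),P((568,340),.03);print('end yaw',np.arctan2(*(a-b)[[1,0]])-np.pi/2)
```

```text
mark [0.62132858 0.02403146 0.022     ] ends (np.float64(-0.0003), np.float64(0.0176)) (np.float64(0.0003), np.float64(-0.0176))
edge 0.022 (np.float64(-0.0457), np.float64(0.0037))
edge 0.031 (np.float64(-0.0462), np.float64(0.0056))
edge 0.053 (np.float64(-0.0475), np.float64(0.0103))
plate [ 0.60520728 -0.0408469   0.102     ] 0.09187717097227957 (np.float64(-0.0669), np.float64(0.0455)) (np.float64(-0.0668), np.float64(-0.0464)) (np.float64(-0.0668), np.float64(-0.0005))
yaw 1.3204005822109819
(np.float64(-0.0703), np.float64(0.0021))
(np.float64(-0.0639), np.float64(0.0021))
lever tip (np.float64(-0.0556), np.float64(-0.0104)) (np.float64(-0.0571), np.float64(0.0206))
end yaw 1.3467811535966052
```

Call:
step_arm --targets '[{"dr":[-0.016,0,0.013],"translation":[-0.004,0.022,0.01],"grip":0.5},{"dr":[0,0,0],"translation":[0,0.021,0.02],"grip":0.5},{"dr":[0,0,0],"translation":[0,0,0.03],"grip":0.5},{"dr":[0,0,0],"translation":[0,0,0.01],"grip":0.5},{"dr":[0,0,0],"translation":[0,0,0],"grip":0.5}]'

```text
clock: 9.8
position: [0.6405, -0.0555, 0.1242]
ee_rot: [0.0, 0.792, 0.611, -0.0]
force: [0.5, 1.0, -0.1]
gripper_width: 0.502
```

```bash
python3 go.py .6399 -.0496 .068 1.32
```

```text
t 9.8 pos [ 0.6405 -0.0555  0.1242] yaw 1.3137 F [ 0.5  1.  -0.1] w 0.502 j6 -0.03
shift [ 0.0056 -0.0021  0.0562] turn [-0.     0.001 -0.006]
```

Call:
step_arm --targets '[{"dr":[0,0,-0.006],"translation":[0.006,-0.002,0.02],"grip":0.5},{"dr":[0,0,0],"translation":[0,0,0.02],"grip":0.5},{"dr":[0,0,0],"translation":[0,0,0.012],"grip":0.5},{"dr":[0,0,0],"translation":[0,0,0.002],"grip":0.5}]'

```text
clock: 10.2
position: [0.6413, -0.0515, 0.0739]
ee_rot: [0.002, 0.791, 0.612, 0.001]
force: [-0.3, -0.0, -0.4]
gripper_width: 0.501
```

```bash
python3 go.py .6399 -.0496 .068 1.32
```

```text
t 10.2 pos [ 0.6413 -0.0515  0.0739] yaw 1.3175 F [-0.3 -0.  -0.4] w 0.501 j6 -0.03
shift [ 0.0015 -0.0018  0.0059] turn [ 0.005  0.001 -0.003]
```

Call:
step_arm --targets '[{"dr":[0.005,0,-0.003],"translation":[0.002,-0.002,0.006],"grip":0.4},{"dr":[0,0,0],"translation":[0,0,0],"grip":0.2},{"dr":[0,0,0],"translation":[0,0,0],"grip":0},{"dr":[0,0,0],"translation":[0,0,0],"grip":0},{"dr":[0,0,0],"translation":[0,0,0],"grip":0},{"dr":[0,0,0],"translation":[0,0,0],"grip":0}]' --grip_force 20

```text
clock: 10.8
position: [0.6407, -0.0501, 0.0705]
ee_rot: [0.002, 0.79, 0.613, -0.0]
force: [0.9, -0.8, -3.2]
gripper_width: 0.09
```

```bash
python3 go.py .6399 -.0496 .068 1.32
```

```text
t 10.8 pos [ 0.6407 -0.0501  0.0705] yaw 1.3203 F [ 0.9 -0.8 -3.2] w 0.09 j6 -0.03
shift [ 0.0003 -0.0009  0.0025] turn [0.002 0.002 0.   ]
```

Call:
step_arm --targets '[{"dr":[0,0,0],"translation":[0.007,0,0],"grip":0},{"dr":[0,0,0],"translation":[0.007,0,0],"grip":0},{"dr":[0,0,0],"translation":[0.007,0,0],"grip":0},{"dr":[0,0,0],"translation":[0.007,0,0],"grip":0},{"dr":[0,0,0],"translation":[0.007,0,0],"grip":0},{"dr":[0,0,0],"translation":[0.007,0,0],"grip":0},{"dr":[0,0,0],"translation":[0,0,0],"grip":0}]'

```text
clock: 11.5
position: [0.6515, -0.0066, 0.0704]
ee_rot: [0.002, 0.79, 0.613, -0.002]
force: [-1.1, -4.3, -2.6]
gripper_width: 0.092
```

```bash
python3 go.py .6518 -.0065 .070 1.32
```

```text
t 11.5 pos [ 0.6515 -0.0066  0.0704] yaw 1.3201 F [-1.1 -4.3 -2.6] w 0.092 j6 0.04
shift [0.0001 0.0002 0.0004] turn [0.002 0.005 0.   ]
```

```bash
python3 -c "
from h import *
import pickle
s=bot.read_state();im=bot.snapshot('wrist');pickle.dump(s,open('w5.pkl','wb'));t=bot.snapshot('top')
m=[.6213,.0240,.022];print(w2px('wrist',[m],s),w2px('top',[m]))
a=cv2.resize(im[90:240,250:450],None,fx=4,fy=4,interpolation=cv2.INTER_CUBIC)[:, :500]
b=cv2.resize(t[190:240,245:295],None,fx=6,fy=6,interpolation=cv2.INTER_CUBIC)
o=np.zeros((600,800,3),np.uint8);o[:,:500]=a[:600];o[:300,500:]=b;cv2.imwrite('pics/w5.png',o)"
```

```text
[[316.21479529 179.60129714]] [[270.76141627 207.82857713]]
```

View pics/w5.png

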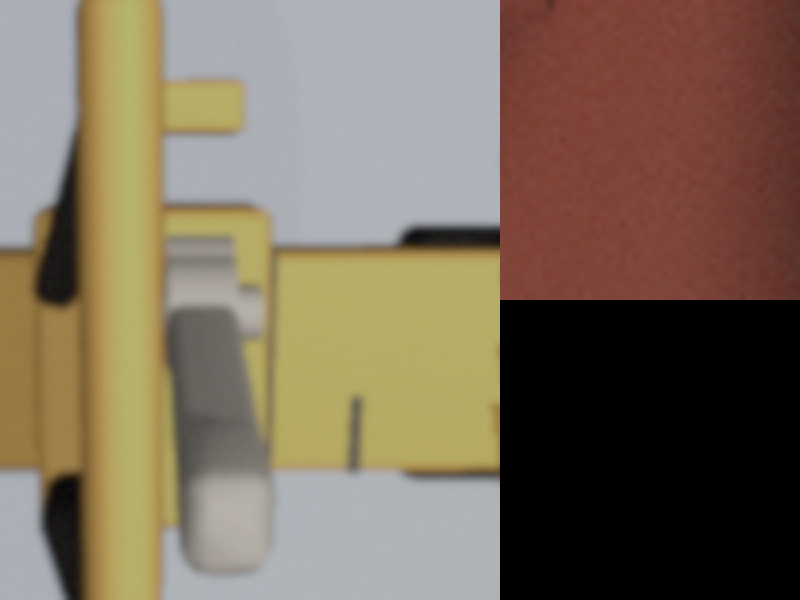

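The saddle's edge, at x≈271, is on the full-width line at about 271–274, with the outer tick at 355. The residual is about 0–1 mm. Step 2 holds, with the grip on and the lever open. Next I'll slide the gripped fingers along the plate to push the lever.

Call:
step_arm --targets '[{"dr":[0,0,0],"translation":[0.001,-0.004,0],"grip":0},{"dr":[0,0,0],"translation":[0,-0.006,0],"grip":0},{"dr":[0,0,0],"translation":[0,-0.006,0],"grip":0}]'

```text
clock: 11.9
position: [0.6489, -0.0076, 0.0717]
ee_rot: [0.013, 0.791, 0.612, 0.007]
force: [25.0, -10.0, -18.3]
gripper_width: 0.089
```

```bash
python3 go.py .6043 .0055 .070 1.32
```

```text
t 11.9 pos [ 0.6489 -0.0076  0.0717] yaw 1.3165 F [ 25.  -10.  -18.3] w 0.089 j6 0.04
shift [ 0.0015 -0.0465  0.0004] turn [ 0.029  0.006 -0.003]
```

Call:
step_arm --targets '[{"dr":[0.01,0.003,-0.003],"translation":[0.001,0,0],"grip":0.12},{"dr":[0.01,0.003,0],"translation":[0.001,0,0],"grip":0.12},{"dr":[0,0,0],"translation":[0,0,0],"grip":0.12}]'

```text
clock: 12.2
position: [0.6495, -0.0072, 0.0721]
ee_rot: [0.004, 0.791, 0.612, 0.003]
force: [-1.2, -4.1, -2.8]
gripper_width: 0.121
```

```bash
python3 go.py .6043 .0055 .070 1.32
```

```text
t 12.2 pos [ 0.6495 -0.0072  0.0721] yaw 1.3175 F [-1.2 -4.1 -2.8] w 0.121 j6 0.04
shift [ 0.001  -0.0469  0.0016] turn [ 0.01   0.001 -0.002]
```

Call:
step_arm --targets '[{"dr":[0.008,0,-0.002],"translation":[0.003,0,0.001],"grip":0.12},{"dr":[0,0,0],"translation":[0,-0.005,0],"grip":0.12},{"dr":[0,0,0],"translation":[0,-0.005,0],"grip":0.12},{"dr":[0,0,0],"translation":[0,-0.005,0],"grip":0.12}]'

```text
clock: 12.6
position: [0.638, -0.0024, 0.0735]
ee_rot: [0.004, 0.791, 0.612, 0.002]
force: [3.5, -5.0, 0.2]
gripper_width: 0.122
```

```bash
python3 go.py .6035 .0075 .070 1.32
```

```text
t 12.6 pos [ 0.638  -0.0024  0.0735] yaw 1.318 F [ 3.5 -5.   0.2] w 0.122 j6 0.05
shift [ 0.0009 -0.0359  0.0032] turn [ 0.009  0.002 -0.002]
```

Call:
step_arm --targets '[{"dr":[0.009,0,-0.002],"translation":[0.001,-0.005,0.003],"grip":0.12},{"dr":[0,0,0],"translation":[0,-0.006,0],"grip":0.12},{"dr":[0,0,0],"translation":[0,-0.006,0],"grip":0.12}]'

```text
clock: 12.9
position: [0.6253, 0.0011, 0.0739]
ee_rot: [0.005, 0.79, 0.613, 0.002]
force: [2.2, -5.1, -1.2]
gripper_width: 0.119
```

```bash
python3 go.py .6035 .0075 .070 1.32
```

```text
t 12.9 pos [0.6253 0.0011 0.0739] yaw 1.3189 F [ 2.2 -5.1 -1.2] w 0.119 j6 0.05
shift [ 0.0007 -0.0227  0.0037] turn [ 0.01   0.003 -0.001]
```

Call:
step_arm --targets '[{"dr":[0.01,0.002,0],"translation":[0.001,-0.005,0.004],"grip":0.12},{"dr":[0,0,0],"translation":[0,-0.006,0.001],"grip":0.12},{"dr":[0,0,0],"translation":[0,-0.006,0.001],"grip":0.12}]'

```text
clock: 13.2
position: [0.6128, 0.0047, 0.0717]
ee_rot: [0.005, 0.791, 0.612, 0.003]
force: [3.1, -4.8, -0.8]
gripper_width: 0.122
```

```bash
python3 go.py .6035 .0075 .070 1.32
```

```text
t 13.2 pos [0.6128 0.0047 0.0717] yaw 1.3179 F [ 3.1 -4.8 -0.8] w 0.122 j6 0.05
shift [ 0.0004 -0.0098  0.0016] turn [ 0.012  0.001 -0.002]
```

Call:
step_arm --targets '[{"dr":[0.01,0.001,-0.002],"translation":[0.0005,-0.005,0.001],"grip":0.12},{"dr":[0,0,0],"translation":[0,-0.005,0],"grip":0.12}]'

```text
clock: 13.4
position: [0.6054, 0.0066, 0.0725]
ee_rot: [0.004, 0.79, 0.613, 0.003]
force: [2.9, -3.9, -2.3]
gripper_width: 0.125
```

```bash
python3 go.py .6035 .0075 .070 1.32
```

```text
t 13.4 pos [0.6054 0.0066 0.0725] yaw 1.3192 F [ 2.9 -3.9 -2.3] w 0.125 j6 0.05
shift [ 0.0004 -0.0021  0.0024] turn [ 0.009  0.001 -0.001]
```

Call:
step_arm --targets '[{"dr":[0.009,0,0],"translation":[0.0005,-0.004,0.002],"grip":0.12},{"dr":[0,0,0],"translation":[0,-0.004,0],"grip":0.12}]'

```text
clock: 13.6
position: [0.6003, 0.0078, 0.0725]
ee_rot: [0.004, 0.79, 0.613, 0.002]
force: [4.6, -3.2, -3.7]
gripper_width: 0.123
```

```bash
python3 go.py .6035 .0075 .070 1.32
```

```text
t 13.6 pos [0.6003 0.0078 0.0725] yaw 1.3185 F [ 4.6 -3.2 -3.7] w 0.123 j6 0.05
shift [0.0005 0.0032 0.0025] turn [ 0.008  0.001 -0.002]
```

Call:
step_arm --targets '[{"dr":[0.005,0,0],"translation":[0.0005,-0.004,0.001],"grip":0.12},{"dr":[0,0,0],"translation":[0,-0.004,0],"grip":0.12}]'

```text
clock: 13.8
position: [0.598, 0.0083, 0.0736]
ee_rot: [0.007, 0.791, 0.612, 0.005]
force: [6.2, -3.2, 14.9]
gripper_width: 0.116
```

```bash
python3 go.py .6035 .0075 .070 1.32
```

```text
t 13.8 pos [0.598  0.0083 0.0736] yaw 1.3171 F [ 6.2 -3.2 14.9] w 0.116 j6 0.05
shift [0.0006 0.0054 0.0037] turn [ 0.017  0.001 -0.003]
```

Call:
step_arm --targets '[{"dr":[0.01,0,0],"translation":[0,-0.005,0],"grip":0.12},{"dr":[0.01,0,0],"translation":[0,-0.005,0],"grip":0.12}]'

```text
clock: 14.0
position: [0.596, 0.0089, 0.0782]
ee_rot: [0.006, 0.791, 0.611, 0.005]
force: [11.2, -5.6, -1.8]
gripper_width: 0.12
```

```bash
python3 go.py .6035 .0075 .070 1.32
```

```text
t 14.0 pos [0.596  0.0089 0.0782] yaw 1.3159 F [11.2 -5.6 -1.8] w 0.12 j6 0.05
shift [0.0005 0.0075 0.0083] turn [ 0.015  0.    -0.004]
```

Call:
step_arm --targets '[{"dr":[0,0,0],"translation":[0,0,0],"grip":0.05},{"dr":[0,0,0],"translation":[0,0,0],"grip":0},{"dr":[0,0,0],"translation":[0,0,0],"grip":0},{"dr":[0,0,0],"translation":[0,0,0],"grip":0}]' --grip_force 30

```text
clock: 14.4
position: [0.596, 0.0084, 0.0787]
ee_rot: [0.007, 0.791, 0.612, 0.005]
force: [0.7, -4.5, -2.7]
gripper_width: 0.087
```

```bash
python3 go.py .6035 .0075 .070 1.32; python3 -c "
from h import *
s=bot.read_state();im=bot.snapshot('wrist');sc=bot.snapshot('scene')
yaw=1.32;x=np.array([np.cos(yaw),np.sin(yaw),0]);y=np.array([-x[1],x[0],0]);m=np.array([.6213,.0240,0])
for n,p in dict(mark=m+[0,0,.022],tipclosed=m-.0135*x+.0407*y+[0,0,.0837],edgeL=m+.0175*y+[0,0,.022],edgeR=m-.0175*y+[0,0,.022]).items(): print(n,w2px('wrist',[p],s),w2px('scene',[p]))
o=np.zeros((600,800,3),np.uint8)
o[:, :500]=cv2.resize(im[110:290,240:390],(500,600),interpolation=cv2.INTER_CUBIC)
o[:300,500:]=cv2.resize(sc[190:270,220:300],(300,300),interpolation=cv2.INTER_CUBIC)
o[300:525,500:]=cv2.resize(sc,(300,225),interpolation=cv2.INTER_AREA)
cv2.imwrite('pics/w6.png',o)"
```

```text
t 14.4 pos [0.596  0.0084 0.0787] yaw 1.3161 F [ 0.7 -4.5 -2.7] w 0.087 j6 0.05
shift [0.0011 0.0073 0.0088] turn [ 0.018  0.001 -0.004]
mark [[311.26391516 255.40009058]] [[284.2592113  239.39404127]]
tipclosed [[297.70046171 231.9960256 ]] [[287.62627689 211.11546285]]
edgeL [[311.88667408 232.61390043]] [[287.75186911 233.882501  ]]
edgeR [[310.66058191 277.11943429]] [[280.70730683 244.99811656]]
```

View pics/w6.png

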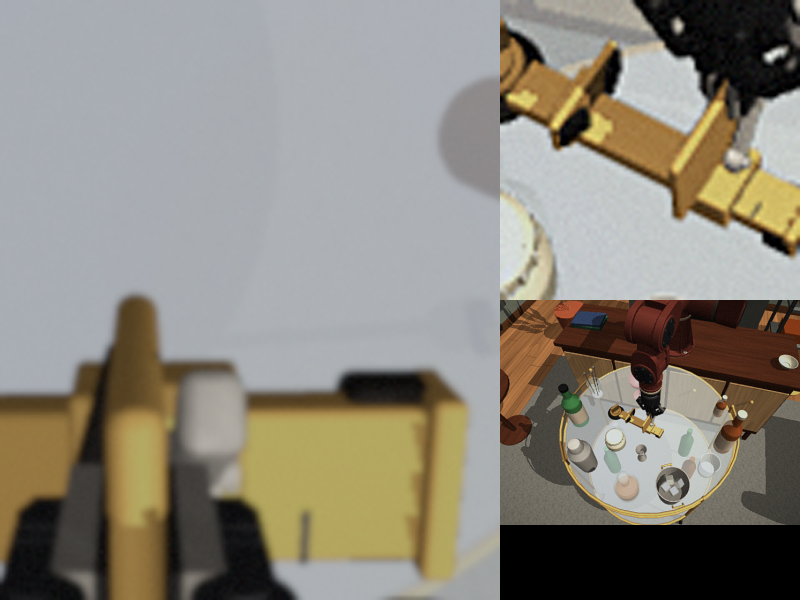

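Run:
```python
from h import *
import pickle
s5=pickle.load(open('w5.pkl','rb'));s=bot.read_state()
yaw=1.32;x=np.array([np.cos(yaw),np.sin(yaw),0]);y=np.array([-x[1],x[0],0]);m=np.array([.6213,.0240,0])
q=lambda p:(((p-m)@x).round(4),((p-m)@y).round(4))
for z in(.05,.06,.07):print('lug',z,[q(px2w('wrist',(250+u/4,90+v/4),z,s5)) for u,v in((240,80),(240,130))])
# predicted lever end-face for several angles vs seen blob px: u 293-313, v(top of blob)=221, bottom of light face ~248
for a in(20,24,28,32):
    t=np.radians(a);c=m-.0103*x+.010*y+np.array([0,0,.0345]);d=np.sin(t)*y+np.array([0,0,np.cos(t)]);n=np.cos(t)*y-np.array([0,0,np.sin(t)])
    print(a,[w2px('wrist',[c+.061*d+k*n],s)[0].round(1) for k in(.0065,-.0065)])
```

```text
lug 0.05 [(np.float64(-0.0075), np.float64(0.0409)), (np.float64(-0.0073), np.float64(0.0347))]
lug 0.06 [(np.float64(-0.0083), np.float64(0.0403)), (np.float64(-0.0082), np.float64(0.0345))]
lug 0.07 [(np.float64(-0.0092), np.float64(0.0397)), (np.float64(-0.009), np.float64(0.0342))]
20 [array([305. , 243.7]), array([305.3, 271.6])]
24 [array([304.9, 234.7]), array([305.2, 262.5])]
28 [array([304.7, 225.8]), array([305.2, 253.3])]
32 [array([304.4, 217.3]), array([305. , 244.1])]
```

```bash
python3 -c "
from plant import bot
print(bot.close_job());s=bot.read_state();print(s['clock'],s['position'],s['gripper_width'],s['force'])"
```

```text
the job is handed in; nothing more can be done
None
the job is handed in; nothing more can be done
```

The job is handed in, with the knob turned to its stop, the leg drawn to the line and the lever closed. No verdict came back, and the robot could not be read again after the hand-in.

- **Knob:** I turned it clockwise until the resisting torque rose sharply, to about 6.5 N m. After I let go, the picture put the wing 1.90 rad clockwise of the rail direction, which matches the stop. The zero position lying along the rail is my inference, but both checks agree. It needed only about 1.07 rad of turning, so it seems not to have started at 0.
- **Leg:** I drew it out 45 mm. The pictures and the arm's position put the saddle's edge between about 1 mm short of the line and 1.7 mm past it.
- **Lever:** The first slide along the plate at 20 N grip stuck at 25 N side force. I eased the fingers to about 10 mm, so the spring held the leg against the inner finger, and pushed the lever over until it stopped at about 11 N. The picture gives about 30° lean against 32° closed, roughly 0.03 rad short, inside the 0.1 rad allowed but limited by camera accuracy.
- **Finish:** The plate is gripped at 30 N with a 7.4 mm opening, and the grasp point is about 26 mm from `leg_grip`. No bystander looked disturbed in the last scene picture, though I did not measure their positions. The clock read 14.4 s at the last check.

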